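# Close up the tea-tin rack

## Robot

A 6-joint arm with a two-finger parallel gripper is mounted at the origin on the work surface. World frame = base frame: x ahead of the robot, y to its left, z up, the work surface at z = 0. Lengths are in m, angles in degrees, forces in N, time in s.
With the tool pointing down it reaches from about 0.4 to 0.825 m from the base axis. Payload 7 kg.
Tool frame: the origin (TCP) lies at the very end of the fingers, on their centre line; the grasp point (between the pads) lies 19 mm behind it (ctrl.grip_point_offset is the distance from the TCP to the grasp point, in m); x points along the fingers, z is the direction in which the jaws open and shut, and the axes are right-handed (so a half turn about x gives the same grasp; the last joint's range is limited). The gripper opens to 88 mm and grips with 3 to 60 N. Pads are 19 mm wide; open, the fingers measure 130 mm over their backs; the gripper's body (78 mm by 193 mm) begins 47 mm behind the grasp point.
Start: joints at [-47.263, 20.546, 0.682, 0, -70.136, -16.507], TCP at [0.298, -0.605, 0.227] pointing down, gripper open.
Joint ranges: [-176.03, 176.03], [-82.01, 121.73], [-58.28, 71.71], [-173.87, 95.51], [-174.79, -0.11], [-173.66, 173.66]. Speed limits (degrees/s): [136.94, 136.94, 172.46, 180, 180, 180].

## Interface

Orientations are given as [roll, pitch, yaw] about the fixed x, y, z axes, in that order (R = Rz(yaw) Ry(pitch) Rx(roll)).
In Python, from plant import get_obs, snapshot, calibration, close_job, ctrl gives the robot as it stands.
- The arm moves only by the tool move_arm, never from a script. Its argument "commands" is a list that holds one entry, the list of rows, each a list of 4 numbers: the shift along the tool's x, y, z in cm, then the turn about the tool's x in rad. In form: [[[dx, dy, dz, spin], ...]]. A call has 1 to 8 rows; each row shifts and turns the commanded pose from where the row before left it, along the tool's axes as they then stand; what a row does not reach is not made up. A row lasts 1/10 s, in which the tool goes at most 50 mm and 8.59 degrees, less where a joint would pass 70% of its speed; a pose out of reach is approached as far as the arm can. A call with a gripper value outside its range is refused whole. "jaw" is the finger opening in cm, from 0 to 8.76, set as the call begins (left out, the last holds). The fingers move at their own pace and stop on an object; the grip force is fixed at half the most. Time passes only in rows, so rows that do not move let the fingers close. It gives the time, the measured TCP pose, the force and the opening at its end, in the units of the state.
- get_obs(): the state, without advancing time (a new reading comes with each control period).
- snapshot(name): name is "scene" or "top" or "wrist"; returns (picture, depth): 420x560x3 uint8, red, green, blue; 420x560 float32, m along the optical axis (not along the pixel's ray), 0 where there is no reading.
- calibration(name): a dict with "mtx" (3x3 intrinsics, pixels), "T" (4x4, takes a point from camera to world coordinates); the wrist camera has in their place "tool_from_camera" (4x4, takes a point from camera to tool coordinates, whose origin is the TCP and whose axes are the tool frame's). Camera axes: x right, y up, looking along -z (the intrinsics and any distortion apply to the point x, -y, -z); pixel columns grow to the right and rows downward; lengths in m; the calibration is good to about 2 mm. A picture is of the moment at which its call begins: read the wrist's pose just before it. calibration takes no time and is no camera call.
- close_job(): hands the job in, once; it reports no verdict.
The state is a dict: "clock": time; "joint_pos": joint angles; "qvel": joint speeds; "tau": joint torques, N m; "tool_pos": TCP position; "orientation": TCP orientation; "force": force on the tool from outside, world axes, zero at the start; "moment": the same for the moment, N m; "opening": finger opening in m.
Only numpy, scipy, OpenCV 4.12 (cv2) and the standard library are available. Lean on these libraries where they do the work, as an engineer would, in place of code of your own. Each camera call takes 0.05 s, during which the arm holds its last target. There are 200 camera calls.

## Task

The three tea tins stand loosely in their rack. With your fingertips, push the rack's end stop along its rails from the outside so that it closes up the row of tins against the fixed end, until its ball catch drops into the notch that holds the row closed; then take the hand away. Do not touch the tins or pinch the stop, do not force it, keep every tin standing in the rack, and leave the kettle, the teapot and the egg cups where they are.

Things in the scene. Friction and masses are not known exactly. Their poses are not given: they have to be found in the camera images.
- rack: Steel tin rack fixed on the worktop, 430 mm long (its y), 106 mm wide (its x). Origin: on the worktop, mid-width; y runs along the rails towards the fixed end, z up. Floor 4 mm thick. Two rails 20 mm high, 14 mm wide, at x = -45 (plain) and +45 mm (notched), 76 mm clear between them. A lip 22 mm high closes the open end at y = -221 mm.
- fixed_end (a point): Point on the inner face of the rack's fixed end, an upright steel plate 106 mm wide and 95 mm high: middle of its width, on the rack's floor, at rack y = +203 mm. The row of tins is closed up against it.
- home_notch (a point): Top of the fifth notch from the open end, the one in which the tins are held closed up. The notches are 12 mm long, cut in the top of the rail at rack x = +45 mm, every 30 mm: y = -161, -131, -101, -71, -41 (this one) and -11 mm. A sprung steel ball in the end stop's shoe, 25 mm outside (-y of) the outer face of the stop plate, drops into them.
- stop_slide (a joint): Travel of the end stop, m, 0 to 0.165, growing along rack +y, towards the tins. Ball in a notch at 0, 0.03, 0.06, 0.09, 0.12, 0.15. Length left for the tins: 0.332 - value; three tins measure 0.210, so they are closed up with 2 mm of play at 0.12 and block the stop at 0.122. Starts at 0 to 0.045. Slides with 1 to 3 N, plus about 1 N a tin; leaving a notch takes 8 to 14 N.
- push_point (a point): Middle of the width of the stop plate's outer face (towards rack -y), 70 mm above the worktop; moves with the stop, axes as the rack's; lies at rack y = -136 mm + travel. Resistance rises as the ball climbs out of a notch and dips as it drops into the next. Within about 5 mm of a notch the stop is pulled in; elsewhere it stays where it is left.
- stop_plate: Upright steel plate of the end stop, 106 mm wide (rack x), 4 mm thick, from 25 to 100 mm above the worktop. Origin: middle of the lower edge of its outer face, axes as the rack's. Outside it, black shoes on both rails (x = -45 and +45 mm, 24 mm wide) reach 50 mm out and up to 38 mm above the worktop (a screw head to 44 mm): push the plate higher than that.
- stop_pad: Black rubber pad, 90 x 60 x 3 mm, on the inner (tin) side of the stop plate, 32 to 92 mm above the worktop; the robot must not touch it. Origin: middle of its lower edge, on the plate.
- tin_a: Low cream tea tin with a wooden lid and a paper band, 85 mm tall without its 8 mm lid knob, round, 70 mm across, 0.12 to 0.24 kg, standing loose in the rack. Origin: centre of its underside. Any order along the row.
- tin_b: Middle-sized plain steel tea tin, 105 mm tall without its 8 mm lid knob, round, 70 mm across, 0.12 to 0.24 kg, standing loose in the rack. Origin: centre of its underside. Any order along the row.
- tin_c: Tall grey tea tin with a paper band, 120 mm tall without its 8 mm lid knob, round, 70 mm across, 0.12 to 0.24 kg, standing loose in the rack. Origin: centre of its underside. Any order along the row.
- kettle: Bystander: steel kettle, 160 mm across, 215 mm high, black handle reaching 134 mm along its +y, spout along -y. Stands loose on its base, so its origin, the centre of its underside, is 20 mm above the worktop.
- kettle_base: Round black kettle base fixed on the worktop, 168 mm across, 20 mm high. Origin: centre of its underside.
- teapot: Bystander: squat brown teapot, 166 mm across, 130 mm high, spout reaching 131 mm along its -y, handle 130 mm along +y. Origin: centre of its underside.
- egg_cup_a: Bystander: white ceramic egg cup, 49 mm across, 62 mm high. Origin: centre of its underside.
- egg_cup_b: Bystander: white ceramic egg cup, the same as the other.

How it is judged:
By the outcome, as a careful person would: the job done as asked, in the order asked, and still so for the second after the job is handed in, with the robot touching nothing.
It also fails if it takes over 48 s, if anything falls off the work surface, if the arm or the gripper's body presses on something with over 40 N, if the wrist force passes 120 N, or if a joint passes its speed limit or range.

## Working session

There is one attempt and no reset: what is moved stays moved. The work goes in short steps, Python scripts to look and compute and a tool call to move; the robot and the scene stay as the last step left them, time stands still between calls to the robot, and variables do not carry over. Pictures are saved under pics/ and viewed, about 8 in all and at most 12, crops included, and the job is handed in when it is done.

Besides the shell and the picture viewer there is one more tool, called after ">>>" by a JSON object that holds its "name" and its "arguments". move_arm: Moves the arm, as the interface text tells. Its arguments: {"type":"object","properties":{"commands":{"type":"array"},"jaw":{"type":"number"}},"required":["commands"]}

```bash
mkdir -p pics; ls; cat > h.py <<'E'
import numpy as np, cv2
from plant import get_obs, snapshot, calibration, close_job, ctrl
from scipy.spatial.transform import Rotation as R
def cloud(name):
    o=get_obs(); p,d=snapshot(name); c=calibration(name); K=c['mtx']
    v,u=np.mgrid[:420,:560]
    P=np.stack([(u-K[0,2])/K[0,0]*d,-(v-K[1,2])/K[1,1]*d,-d],-1)
    T=c['T'] if 'T' in c else tool(o)@c['tool_from_camera']
    return p,d,P@T[:3,:3].T+T[:3,3],T,K
def tool(o):
    T=np.eye(4);T[:3,:3]=R.from_euler('xyz',o['orientation'],degrees=True).as_matrix();T[:3,3]=o['tool_pos'];return T
E
python3 - <<'E'
from h import *
print(get_obs()); print({k:v for k,v in calibration('top').items()})
ims=[]
for n in('scene','top'):
    p,d,P,T,K=cloud(n); np.savez(n+'.npz',p=p,d=d,P=P,T=T); cv2.imwrite(f'pics/{n}1.png',p[:,:,::-1])
E
```

```text
pics
{'clock': 0.0, 'joint_pos': array([-4.72642439e+01,  2.05916631e+01,  6.33413710e-01, -2.04090899e-02,
       -7.01366267e+01, -1.65060955e+01]), 'qvel': array([-0.04292715,  0.04153136,  0.01371672, -0.04625611, -0.06196739,
        0.05053083]), 'tau': array([ 7.18160645e-04, -5.82719135e+01,  2.93056458e+01,  6.99729368e+00,
        6.92753209e-03, -1.71849083e-04]), 'tool_pos': array([ 0.29807564, -0.6050638 ,  0.22561648]), 'orientation': array([  5.07548397,  89.90320284, 121.29819411]), 'force': array([-1.24696515, -0.43881062, -0.38477438]), 'moment': array([0.00442922, 0.03170125, 0.07143979]), 'opening': 0.08748680599302293}
{'mtx': array([[391.95449014,   0.        , 272.71684729],
       [  0.        , 391.95449014, 211.03926009],
       [  0.        ,   0.        ,   1.        ]]), 'T': array([[ 0.02501726,  0.99217191, -0.12234804,  0.39258015],
       [-0.9996351 ,  0.02607523,  0.00705346,  0.03154307],
       [ 0.01018849,  0.12212693,  0.99246219,  1.09378424],
       [ 0.        ,  0.        ,  0.        ,  1.        ]])}
```

View pics/top1.png

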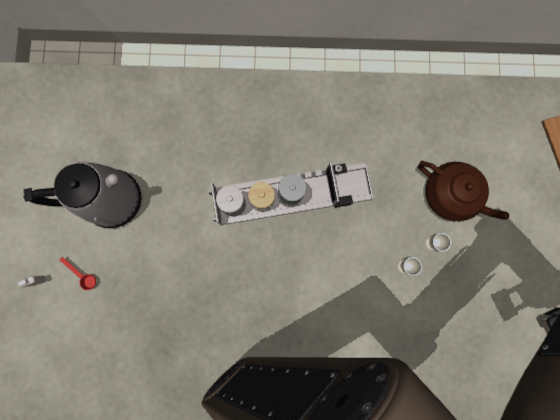

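View pics/scene1.png

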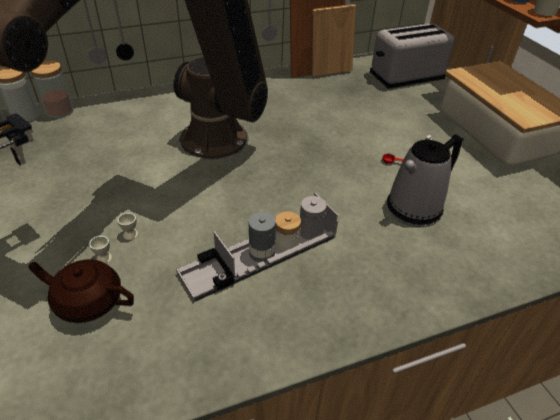

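The top view shows the open end at about (370,183), the stop plate at (330,187), the tins at (230–292,~193) and the fixed end at (213,205). The teapot is at (458,190) and the egg cups at (412,266) and (441,242). The push goes roughly along world +y. Next I'll measure the rack.

```bash
python3 - <<'E'
from h import *
for n in('top','scene'):
    z=np.load(n+'.npz');P=z['P'];d=z['d'];p=z['p'].astype(int)
    ok=(d>0)
    print(n,'table z',np.median(P[ok&(abs(P[...,0]-.45)<.05)&(abs(P[...,1]-.0)<.1)][:,2]))
    reg=ok&(abs(P[...,0]-.44)<.15)&(P[...,1]>-.27)&(P[...,1]<.22)
    # rack mask: bright low-saturation, low (rails/floor)
    m=reg&(P[...,2]>.012)&(P[...,2]<.035)
    m=m.astype(np.uint8); k,l,s,c=cv2.connectedComponentsWithStats(cv2.morphologyEx(m,cv2.MORPH_CLOSE,np.ones((3,3))))
    i=1+s[1:,4].argmax(); q=P[(l==i)&(m>0)][:,:2].astype(np.float32)
    r=cv2.minAreaRect(q); print('rect',r,cv2.boxPoints(r).round(4).tolist(),s[i])
    for lo,hi in((.085,.108),):
        m=(reg&(P[...,2]>lo)&(P[...,2]<hi)).astype(np.uint8)
        k,l,s,c=cv2.connectedComponentsWithStats(m)
        for i in range(1,k):
            if s[i,4]>6: q=P[l==i]; print(s[i],q.mean(0).round(4),cv2.minAreaRect(q[:,:2].astype(np.float32)))
    m=ok&(P[...,2]>.03)&(P[...,1]<-.25)&(P[...,1]>-.6)&(P[...,0]>.2)
    k,l,s,c=cv2.connectedComponentsWithStats(m.astype(np.uint8))
    for i in range(1,k):
        if s[i,4]>60: q=P[l==i]; print('by',s[i],q.min(0).round(3),q.max(0).round(3))
p=np.load('top.npz')['p'][145:240,195:390]; cv2.imwrite('pics/c1.png',cv2.resize(p[:,:,::-1],None,fx=4,fy=4,interpolation=cv2.INTER_CUBIC))
E
```

```text
top table z -0.0003987026647702674
rect ((0.5421366691589355, -0.04031386971473694), (0.042220547795295715, 0.42644262313842773), 10.313187599182129) [[0.4832000136375427, 0.1657000035047531], [0.559499979019165, -0.2538999915122986], [0.6011000275611877, -0.24629999697208405], [0.5246999859809875, 0.17319999635219574]] [220 191 153  35 874]
[211 183   8  40  78] [0.5331 0.1757 0.0935] ((0.5345274806022644, 0.17633762955665588), (0.10323397070169449, 0.0040496354922652245), 11.26186752319336)
[248 183  27  26 534] [0.5574 0.056  0.0889] ((0.5566179752349854, 0.05584906041622162), (0.06625279784202576, 0.06763486564159393), 1.6123228073120117)
[332 184   7  19  62] [ 0.5677 -0.1351  0.0951] ((0.566465437412262, -0.1352875679731369), (0.046448662877082825, 0.007784684654325247), 12.055943489074707)
[216 186  28  28 222] [0.5379 0.1366 0.1049] ((0.5392848253250122, 0.13810661435127258), (0.06878042221069336, 0.06160654500126839), 48.44629669189453)
[234 189   9   8  27] [0.5595 0.1144 0.1067] ((0.5595194101333618, 0.11377641558647156), (0.0237506702542305, 0.014463403262197971), 20.1725
[... 1544 characters left out ...]
791717529297)
[249 229   5  10  25] [ 0.5821 -0.0555  0.0964] ((0.579890787601471, -0.055674053728580475), (0.02036108449101448, 0.0034064806532114744), 12.751652717590332)
[214 231   9  16  48] [ 0.5683 -0.1389  0.0959] ((0.5663543939590454, -0.13872841000556946), (0.04684317857027054, 0.005415221210569143), 12.444311141967773)
by [   0    0   80   73 3746] [ 0.35  -0.483  0.555] [ 0.522 -0.328  0.66 ]
by [   0  114   34   52 1017] [ 0.222 -0.581  0.225] [ 0.322 -0.504  0.337]
by [118 213  19  19 277] [ 0.357 -0.368  0.03 ] [ 0.41  -0.322  0.067]
by [ 89 236  21  20 315] [ 0.423 -0.448  0.03 ] [ 0.476 -0.4    0.066]
by [  29  259  105   64 4104] [ 0.511 -0.579  0.031] [ 0.672 -0.366  0.132]
```

View pics/c1.png

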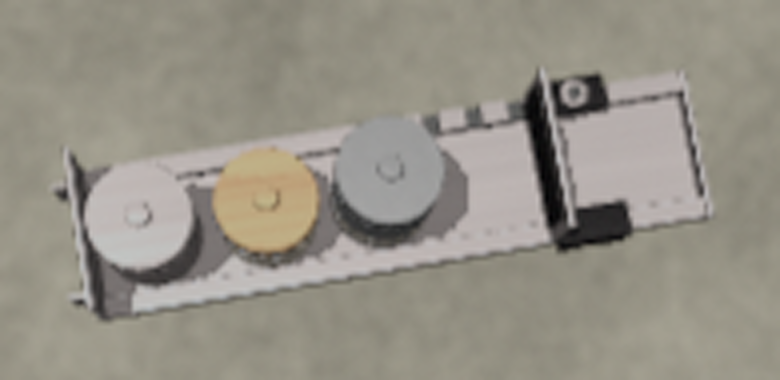

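```bash
cat >> h.py <<'E'
A=np.radians(10.5); YH=np.array([-np.sin(A),np.cos(A),0]); XH=np.array([np.cos(A),np.sin(A),0]); O=np.array([.572,-.0262,0])
def rack(p): return np.array([(p-O)@XH,(p-O)@YH,p[2]])
def goto(r):
    o=get_obs();M=tool(o)[:3,:3]; w=O+r[0]*XH+r[1]*YH+np.array([0,0,r[2]])
    s=[np.degrees(np.arctan2(*( (M.T@XH*k)[[1,2]]*[-1,1]))) for k in(1,-1)]
    print('rackpos',rack(o['tool_pos']).round(4),'F rack',(o['force']@XH).round(2),(o['force']@YH).round(2),o['force'][2].round(2),'t',o['clock'],'op',o['opening'])
    print('shift cm tool',(M.T@(w-o['tool_pos'])*100).round(2),'spin options deg',s)
    return M
E
python3 - <<'E'
from h import *
M=goto([0,-.145,.2]);print(M.round(3)); print(calibration('wrist')['tool_from_camera'].round(3))
T=np.load('top.npz')['T'];K=calibration('top')['mtx']
# notches and rack corners pixel check, z=.02
def cast(u,v,z):
    r=T[:3,:3]@np.array([(u-K[0,2])/K[0,0],-(v-K[1,2])/K[1,1],-1]);return T[:3,3]+r*(z-T[2,3])/r[2]
for u,v,z in((432,124,.02),(474,116,.02),(517,110,.02),(541,68,.1),(573,228,.1),(575,93,.044),(712,215,.021),(684,72,.021),(68,150,.095),(102,316,.02)):
    print((u,v),rack(cast(195+(u-1.5)/4,145+(v-1.5)/4,z)).round(4))
E
```

```text
rackpos [-0.3748 -0.5193  0.2257] F rack -0.06 0.32 -0.43 t 0.1 op 0.08774288860007787
shift cm tool [  2.6  -46.22  25.86] spin options deg [np.float64(105.72653807373166), np.float64(-74.27346192626834)]
[[-0.001 -0.897 -0.442]
 [ 0.001 -0.442  0.897]
 [-1.     0.     0.002]]
[[-0.     0.26  -0.966 -0.158]
 [ 0.     0.966  0.26   0.068]
 [ 1.    -0.    -0.001 -0.   ]
 [ 0.     0.     0.     1.   ]]
(432, 124) [ 0.0482 -0.0404  0.02  ]
(474, 116) [ 0.0493 -0.0704  0.02  ]
(517, 110) [ 0.0488 -0.1008  0.02  ]
(541, 68) [ 0.0578 -0.1069  0.1   ]
(573, 228) [-0.0488 -0.1088  0.1   ]
(575, 93) [ 0.0496 -0.138   0.044 ]
(712, 215) [-0.0456 -0.2217  0.021 ]
(684, 72) [ 0.0572 -0.2213  0.021 ]
(68, 150) [0.053  0.2043 0.095 ]
(102, 316) [-0.0489  0.206   0.02  ]
```

>>> {"name": "move_arm", "arguments": {"commands": [[[0,0,0,-0.144],[0,0,0,-0.144],[0,0,0,-0.144],[0,0,0,-0.144],[0,0,0,-0.144],[0,0,0,-0.144],[0,0,0,-0.144],[0,0,0,-0.144]]], "jaw": 0}}

```text
clock: 0.9
tool_pos: [0.2982, -0.6052, 0.226]
orientation: [-58.6, 89.9, 124.0]
force: [0.5, -0.0, -0.1]
opening: 0.029
```

>>> {"name": "move_arm", "arguments": {"commands": [[[0,0,0,-0.144],[0,0,0,0],[0,0,0,0]]]}}

```text
clock: 1.2
tool_pos: [0.2982, -0.6053, 0.2262]
orientation: [-65.2, 90.0, 125.1]
force: [0.0, -0.4, -0.2]
opening: 0.0055
```

```bash
sed -i 's/^A=.*/&; O=O+.004*XH/' h.py; python3 -c "
from h import *
goto([0,-.16,.2])"
```

```text
rackpos [-0.3788 -0.5196  0.2262] F rack -0.04 -0.38 -0.18 t 1.2 op 0.005532483469420403
shift cm tool [  2.63 -36.13 -37.71] spin options deg [np.float64(179.7343902762433), np.float64(-0.26560972375672376)]
```

>>> {"name": "move_arm", "arguments": {"commands": [[[0,-2.25,-2.35,0],[0,-2.25,-2.35,0],[0,-2.25,-2.35,0],[0,-2.25,-2.35,0],[0,-2.25,-2.35,0],[0,-2.25,-2.35,0],[0,-2.25,-2.35,0],[0,-2.25,-2.35,0]]]}}

```text
clock: 2.0
tool_pos: [0.451, -0.3931, 0.2266]
orientation: [171.9, 90.0, 2.2]
force: [0.7, -0.7, -0.2]
opening: 0.0006
```

>>> {"name": "move_arm", "arguments": {"commands": [[[0,-2.25,-2.35,0],[0,-2.25,-2.35,0],[0,-2.25,-2.35,0],[0,-2.25,-2.35,0],[0,-2.25,-2.35,0],[0,-2.25,-2.35,0],[0,-2.25,-2.35,0],[0,0,0,0]]]}}

```text
clock: 2.8
tool_pos: [0.5854, -0.2068, 0.2262]
orientation: [-132.1, 90.0, 58.3]
force: [-0.9, 0.2, -0.8]
opening: 0.0006
```

```bash
python3 -c "
from h import *
goto([0,-.145,.076])
p,d,P,T,K=cloud('wrist'); cv2.imwrite('pics/w1.png',p[:,:,::-1])
r=(P-O); x=r@XH;y=r@YH;z=P[...,2]
m=(d>0)&(abs(x)<.05)&(z>.06)&(z<.098)&(y>-.16)&(y<-.06)
print(m.sum(),np.percentile(y[m],[5,25,50,75,95]).round(4))
for a in(-.045,-.02,.02,.045):
  k=m&(abs(x-a)<.008); print(a,k.sum(),np.median(y[k]) if k.any() else None)
"
```

```text
rackpos [-0.0237 -0.18    0.2262] F rack -0.88 0.38 -0.82 t 2.8 op 0.0005901603140951429
shift cm tool [15.02 -3.5  -2.37] spin options deg [np.float64(179.92866945234158), np.float64(-0.07133054765843676)]
32 [-0.1107 -0.1105 -0.1103 -0.1101 -0.1098]
-0.045 0 None
-0.02 32 -0.11030786668255994
0.02 0 None
0.045 0 None
```

View pics/w1.png

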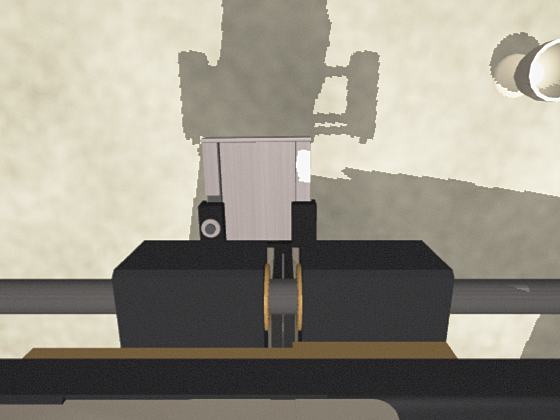

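The wrist view shows both shoes, at (211,230) and (303,225), with the plate hidden behind the gripper body. The hand is about 24 mm off centre, so I'll centre it first and then lower it.

>>> {"name": "move_arm", "arguments": {"commands": [[[0,-0.5,-0.8,0],[0,-0.5,-0.8,0],[0,-0.5,-0.8,0],[2.5,0,0,0],[2.5,0,0,0],[2.5,0,0,0],[2.5,0,0,0],[0,0,0,0]]]}}

```text
clock: 3.65
tool_pos: [0.6022, -0.1901, 0.1229]
orientation: [-18.8, 89.6, 171.6]
force: [-1.2, -0.1, -0.7]
opening: 0.0005
```

>>> {"name": "move_arm", "arguments": {"commands": [[[2,0,0,0],[2,0,0,0],[1,0,0,0],[0,0,0,0],[0,0,0,0]]]}}

```text
clock: 4.15
tool_pos: [0.6051, -0.1906, 0.0777]
orientation: [147.1, 89.9, -22.4]
force: [-0.1, 0.3, 1.0]
opening: 0.0004
```

```bash
python3 -c "
from h import *
goto([0,-.12,.076])
p,d,P,T,K=cloud('scene'); c=p[170:310,150:360]; cv2.imwrite('pics/s2.png',cv2.resize(c[:,:,::-1],None,fx=3.5,fy=3.5,interpolation=cv2.INTER_CUBIC))
"
```

```text
rackpos [-0.0014 -0.1676  0.0777] F rack -0.08 0.3 0.95 t 4.15 op 0.00039216905963454214
shift cm tool [ 0.17 -4.76 -0.14] spin options deg [np.float64(179.99191113287623), np.float64(-0.00808886712378897)]
```

View pics/s2.png

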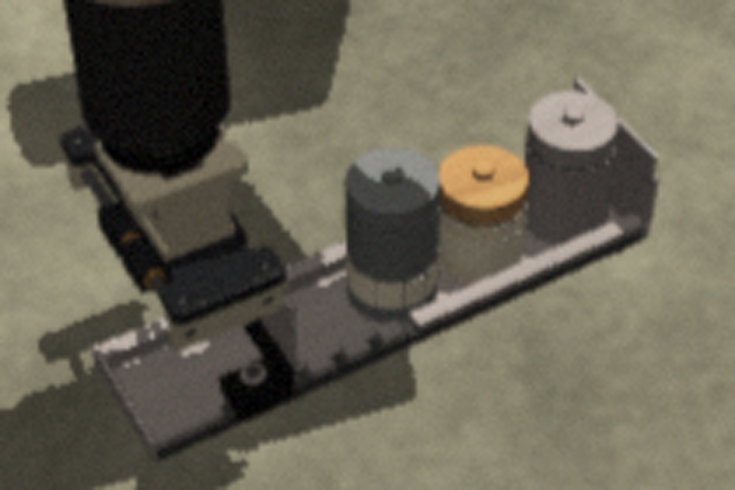

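The view shows the hand clear behind the plate and above the shoes, with all tins standing. I'll advance to contact.

>>> {"name": "move_arm", "arguments": {"commands": [[[0,-0.8,-0.1,0],[0,-0.8,0,0],[0,-0.8,0,0],[0,-0.8,0,0],[0,-0.5,0,0],[0,-0.3,0,0],[0,0,0,0]]]}}

```text
clock: 4.9
tool_pos: [0.5981, -0.1503, 0.0767]
orientation: [164.7, 90.0, -4.8]
force: [-0.0, 0.5, 0.7]
opening: 0.001
```

>>> {"name": "move_arm", "arguments": {"commands": [[[0,-0.2,0,0],[0,-0.2,0,0],[0,0,0,0]]]}}

```text
clock: 5.2
tool_pos: [0.5973, -0.1469, 0.0765]
orientation: [-17.1, 90.0, 173.4]
force: [0.4, 0.9, 0.1]
opening: 0.0004
```

```bash
python3 -c "
from h import *
goto([0,-.026,.078])"
```

```text
rackpos [-0.0012 -0.1233  0.0765] F rack 0.54 0.77 0.1 t 5.2 op 0.00036931265691344937
shift cm tool [-0.15 -9.73 -0.11] spin options deg [np.float64(179.9765768402583), np.float64(-0.0234231597417176)]
```

>>> {"name": "move_arm", "arguments": {"commands": [[[0,-0.1,0,0],[0,-0.1,0,0],[0,0,0,0]]]}}

```text
clock: 5.5
tool_pos: [0.597, -0.1449, 0.0765]
orientation: [-20.6, 90.0, 169.9]
force: [-0.2, 0.2, 0.0]
opening: 0.0001
```

>>> {"name": "move_arm", "arguments": {"commands": [[[0,-0.1,0,0],[0,-0.1,0,0],[0,0,0,0]]]}}

```text
clock: 5.8
tool_pos: [0.5966, -0.1429, 0.0766]
orientation: [-110.6, 90.0, 79.9]
force: [0.2, -1.2, -0.7]
opening: 0.0006
```

>>> {"name": "move_arm", "arguments": {"commands": [[[0,-0.1,0,0],[0,-0.1,0,0],[0,0,0,0]]]}}

```text
clock: 6.1
tool_pos: [0.5962, -0.1409, 0.0766]
orientation: [-46.1, 90.0, 144.4]
force: [-0.5, -0.3, 0.6]
opening: 0.0004
```

>>> {"name": "move_arm", "arguments": {"commands": [[[0,-0.1,0,0],[0,-0.1,0,0],[0,0,0,0]]]}}

```text
clock: 6.4
tool_pos: [0.596, -0.1396, 0.0766]
orientation: [89.7, 90.0, -79.8]
force: [0.1, -3.8, -0.7]
opening: 0.0002
```

Contact at a TCP rack y of about -0.1165, which suggests the stop sits in the 0.03 notch. I'll keep pushing and watch the force.

>>> {"name": "move_arm", "arguments": {"commands": [[[0,-0.1,0,0],[0,-0.1,0,0]]]}}

```text
clock: 6.6
tool_pos: [0.5958, -0.1385, 0.0766]
orientation: [88.9, 89.9, -80.6]
force: [1.9, -9.3, -2.7]
opening: 0.0004
```

>>> {"name": "move_arm", "arguments": {"commands": [[[0,-0.1,0,0],[0,-0.1,0,0]]]}}

```text
clock: 6.8
tool_pos: [0.5953, -0.136, 0.0766]
orientation: [89.7, 89.9, -79.9]
force: [0.9, -5.3, -1.1]
opening: 0.0008
```

>>> {"name": "move_arm", "arguments": {"commands": [[[0,-0.1,0,0],[0,-0.1,0,0]]]}}

```text
clock: 7.0
tool_pos: [0.5948, -0.1334, 0.0766]
orientation: [78.4, 90.0, -91.1]
force: [-0.2, -3.1, -0.7]
opening: 0.0006
```

>>> {"name": "move_arm", "arguments": {"commands": [[[0,-0.1,0,0],[0,-0.1,0,0]]]}}

```text
clock: 7.2
tool_pos: [0.5943, -0.131, 0.0766]
orientation: [-28.1, 90.0, 162.4]
force: [0.1, -3.3, -0.1]
opening: 0.0006
```

>>> {"name": "move_arm", "arguments": {"commands": [[[0,-0.1,0,0],[0,-0.1,0,0]]]}}

```text
clock: 7.4
tool_pos: [0.5939, -0.1291, 0.0766]
orientation: [-10.7, 90.0, 179.8]
force: [0.6, -2.7, 0.2]
opening: 0.0004
```

>>> {"name": "move_arm", "arguments": {"commands": [[[0,-0.25,0,0],[0,-0.25,0,0],[0,-0.25,0,0],[0,-0.25,0,0],[0,-0.25,0,0],[0,-0.25,0,0],[0,-0.25,0,0],[0,-0.25,0,0]]]}}

```text
clock: 8.2
tool_pos: [0.5908, -0.1098, 0.0766]
orientation: [111.4, 89.9, -58.0]
force: [2.5, -11.0, -4.4]
opening: 0.0005
```

>>> {"name": "move_arm", "arguments": {"commands": [[[0,-0.25,0,0],[0,-0.25,0,0],[0,-0.25,0,0],[0,-0.25,0,0],[0,-0.25,0,0],[0,-0.25,0,0],[0,-0.25,0,0],[0,-0.25,0,0]]]}}

```text
clock: 9.0
tool_pos: [0.5868, -0.0896, 0.0766]
orientation: [-178.4, 90.0, 12.0]
force: [0.3, -2.9, -1.4]
opening: 0.0005
```

```bash
python3 -c "
from h import *
goto([0,-.0264,.077])
p,d,P,T,K=cloud('scene'); c=p[170:310,150:360]; cv2.imwrite('pics/s3.png',cv2.resize(c[:,:,::-1],None,fx=3.5,fy=3.5,interpolation=cv2.INTER_CUBIC))
"
```

```text
rackpos [-0.001  -0.065   0.0766] F rack -0.23 -2.94 -1.45 t 9.0 op 0.0004923634101178829
shift cm tool [-0.04 -3.86 -0.1 ] spin options deg [np.float64(179.98880940855338), np.float64(-0.011190591446618483)]
```

View pics/s3.png

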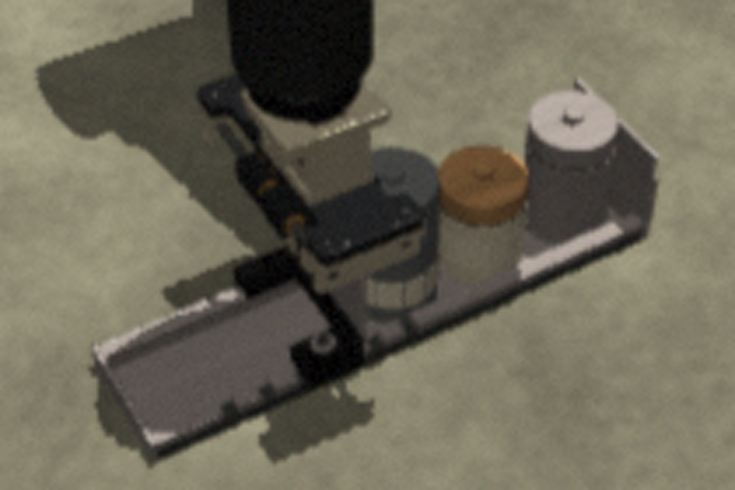

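The view shows the tins standing and the body above the tin tops. The stop is between the 0.06 and 0.09 notches.

>>> {"name": "move_arm", "arguments": {"commands": [[[0,-0.2,0,0],[0,-0.2,0,0],[0,-0.2,0,0],[0,-0.2,0,0],[0,-0.2,0,0],[0,-0.2,0,0],[0,-0.2,0,0],[0,-0.2,0,0]]]}}

```text
clock: 9.85
tool_pos: [0.5839, -0.0748, 0.0766]
orientation: [73.9, 89.9, -95.6]
force: [1.0, -3.5, -0.4]
opening: 0.0004
```

>>> {"name": "move_arm", "arguments": {"commands": [[[0,-0.2,0,0],[0,-0.2,0,0],[0,-0.2,0,0],[0,-0.2,0,0],[0,-0.1,0,0],[0,-0.1,0,0],[0,0,0,0]]]}}

```text
clock: 10.55
tool_pos: [0.5818, -0.0641, 0.0765]
orientation: [-39.0, 90.0, 151.5]
force: [-1.1, -2.5, 0.2]
opening: 0.0003
```

>>> {"name": "move_arm", "arguments": {"commands": [[[0,-0.1,0,0],[0,-0.1,0,0],[0,0,0,0]]]}}

```text
clock: 10.85
tool_pos: [0.5815, -0.0622, 0.0765]
orientation: [-37.7, 90.0, 152.8]
force: [-1.6, -2.1, 0.7]
opening: 0.0004
```

```bash
python3 -c "
from h import *
goto([0,-.0264,.077])"
```

```text
rackpos [-0.0012 -0.0371  0.0765] F rack -1.93 -1.8 0.67 t 10.85 op 0.0003567155693718479
shift cm tool [-0.05 -1.07 -0.12] spin options deg [np.float64(179.97804615144807), np.float64(-0.021953848551930468)]
```

Seating is expected about 10 mm ahead (TCP rack y about -0.0264, world y about -0.0517). I'll take 1 mm steps and look for the force dip.

>>> {"name": "move_arm", "arguments": {"commands": [[[0,-0.1,0,0],[0,-0.1,0,0],[0,-0.1,0,0],[0,0,0,0]]]}}

```text
clock: 11.25
tool_pos: [0.5811, -0.0591, 0.0765]
orientation: [-85.2, 90.0, 105.3]
force: [-0.7, -2.4, -0.5]
opening: 0.0001
```

>>> {"name": "move_arm", "arguments": {"commands": [[[0,-0.1,0,0],[0,-0.1,0,0],[0,0,0,0]]]}}

```text
clock: 11.55
tool_pos: [0.581, -0.0569, 0.0766]
orientation: [-143.2, 90.0, 47.3]
force: [-0.6, -0.6, 0.7]
opening: 0.0003
```

>>> {"name": "move_arm", "arguments": {"commands": [[[0,-0.1,0,0],[0,0,0,0]]]}}

```text
clock: 11.75
tool_pos: [0.5809, -0.056, 0.0766]
orientation: [-154.6, 90.0, 35.9]
force: [-0.7, -0.5, -0.7]
opening: 0.0004
```

>>> {"name": "move_arm", "arguments": {"commands": [[[0,-0.1,0,0],[0,0,0,0]]]}}

```text
clock: 11.95
tool_pos: [0.5806, -0.0551, 0.0767]
orientation: [-159.4, 90.0, 31.1]
force: [0.1, 0.4, -0.5]
opening: 0.0007
```

>>> {"name": "move_arm", "arguments": {"commands": [[[0,-0.1,0,0],[0,0,0,0]]]}}

```text
clock: 12.15
tool_pos: [0.5803, -0.0543, 0.0766]
orientation: [-140.9, 90.0, 49.6]
force: [0.1, 0.6, -0.3]
opening: 0.0
```

The force dropped to zero at world y of about -0.057, so the stop pulled ahead into the notch. I'll nudge gently to confirm it is seated.

>>> {"name": "move_arm", "arguments": {"commands": [[[0,-0.1,0,0],[0,0,0,0]]]}}

```text
clock: 12.35
tool_pos: [0.58, -0.0534, 0.0766]
orientation: [-110.9, 90.0, 79.6]
force: [-0.9, -0.4, -0.1]
opening: 0.0004
```

>>> {"name": "move_arm", "arguments": {"commands": [[[0,-0.1,0,0],[0,0,0,0]]]}}

```text
clock: 12.55
tool_pos: [0.5799, -0.0524, 0.0766]
orientation: [-99.9, 90.0, 90.6]
force: [-0.4, 0.4, 0.1]
opening: 0.0004
```

>>> {"name": "move_arm", "arguments": {"commands": [[[0,-0.05,0,0],[0,0,0,0]]]}}

```text
clock: 12.75
tool_pos: [0.5798, -0.052, 0.0766]
orientation: [20.7, 90.0, -148.8]
force: [0.3, 0.1, -0.1]
opening: 0.0007
```

The stop is at or beyond travel 0.1197 and no force is felt, so it is seated. I'll back off, lift and check.

>>> {"name": "move_arm", "arguments": {"commands": [[[0,0.4,0,0],[0,0.8,0,0],[0,1.5,0,0],[0,2,0,0],[-2,2,0,0],[-3,2,0,0],[-3,2,0,0],[-3,2,0,0]]]}}

```text
clock: 13.55
tool_pos: [0.6027, -0.179, 0.1877]
orientation: [0.8, 90.0, -168.8]
force: [0.9, -0.1, 0.3]
opening: 0.0005
```

>>> {"name": "move_arm", "arguments": {"commands": [[[-2,2.5,2.5,0],[-1,2.5,2.5,0],[0,2.5,2.5,0],[0,2,2,0],[0,0,0,0],[0,0,0,0]]]}}

```text
clock: 14.15
tool_pos: [0.5261, -0.2891, 0.2166]
orientation: [152.9, 90.0, -16.7]
force: [0.1, 0.3, -0.4]
opening: 0.0005
```

```bash
python3 - <<'E'
from h import *
goto([0,0,0.2])
p,d,P,T,K=cloud('top'); a=p[145:240,195:390]
r=P-O;y=r@YH;x=r@XH;z=P[...,2]
m=(d>0)&(abs(x)<.06)&(z>.088)&(z<.103)&(y>-.06)&(y<.0);print('plate top y',m.sum(),np.median(y[m]) if m.any() else None,'(mid-plate expected -.014)')
p0=np.load('top.npz')['P'];print('moved bystanders px:',(abs(P-p0)[150:280,400:480,2]>.02).sum(),(abs(P-p0)[150:240,20:160,2]>.02).sum())
p,d,P,T,K=cloud('scene'); b=p[190:295,165:360]
f=lambda c:cv2.resize(c[:,:,::-1],(780,int(780*c.shape[0]/c.shape[1])),interpolation=cv2.INTER_CUBIC)
v=np.vstack([f(a),f(b)]); cv2.imwrite('pics/f.png',cv2.resize(v,None,fx=.74,fy=.74))
E
```

```text
rackpos [-0.097  -0.2501  0.2166] F rack 0.19 0.29 -0.37 t 14.15 op 0.0004958197325320003
shift cm tool [  1.66 -25.03  -9.64] spin options deg [np.float64(179.86037799373622), np.float64(-0.13962200626379084)]
plate top y 111 -0.011521924214564213 (mid-plate expected -.014)
moved bystanders px: 7268 120
```

View pics/f.png

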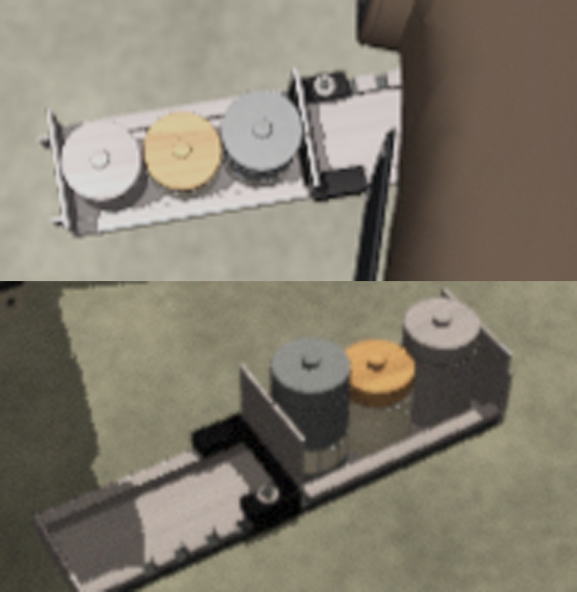

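The views show all three tins standing in a closed row, the stop behind the notch row and the hand away. As a last number check I'll measure the screw-head displacement between the top views, and the bystanders in the scene view (the arm blocks them in the top view).

```bash
python3 - <<'E'
from h import *
p,d,P,T,K=cloud('top'); z0=np.load('top.npz')
def screw(p,u,v):
    g=p[v-7:v+8,u-7:u+8].max(2).astype(float); s=max
    from scipy.ndimage import label,center_of_mass
    l,n=label(g>100); c=[center_of_mass(l==i) for i in range(1,n+1)]; i=int(np.argmin([np.hypot(a-7,b-7) for a,b in c]))
    vv,uu=c[i][0]+v-7,c[i][1]+u-7
    r=T[:3,:3]@np.array([(uu-K[0,2])/K[0,0],-(vv-K[1,2])/K[1,1],-1]);return (uu,vv,(l==i+1).sum()),rack(T[:3,3]+r*(.044-T[2,3])/r[2])
print(screw(z0['p'],339,168),screw(p,304,174))
p,d,P,T,K=cloud('scene');s=np.load('scene.npz')
for n,(a,b,c,e) in dict(teapot=(255,325,25,136),eggs=(210,258,88,140),kettle=(135,222,385,465)).items():
    dd=abs(P[a:b,c:e,2]-s['P'][a:b,c:e,2])>.015; print(n,dd.sum())
E
```

```text
((np.float64(338.40875912408757), np.float64(167.31386861313868), np.int64(137)), array([ 0.04709006, -0.1383335 ,  0.044     ])) ((np.float64(303.5869565217391), np.float64(170.66304347826087), np.int64(92)), array([ 0.05268645, -0.04239621,  0.044     ]))
teapot 67
eggs 18
kettle 58
```

```bash
python3 -c "
from h import *
print(get_obs()['clock'],get_obs()['force']); print(close_job())"
```

```text
14.35 [0.33770501 0.08372638 0.39024368]
the job is handed in; nothing more can be done
None
```

The end stop is closed up on the tins with its ball in the home notch as far as I can tell, and I handed the job in at 14.35 s. I pushed the outer face of the plate with closed fingertips about 77 mm above the worktop. The stop started in the 0.03 notch and passed through 0.06 and 0.09. The largest force in the readings, about 12 N, came as it left the 0.06 notch.

**Ball catch:** The force dropped to zero about 5 mm short of the 0.12 position, so the stop pulled itself ahead into the notch. A nudge on to about 0.1197 of travel then met no resistance. I then withdrew and lifted the hand clear.

**Final views:** All three tins are standing in the closed row and the robot is touching nothing. The kettle, teapot and egg cups showed only small depth differences between the before and after scene pictures, which I took as edge noise.

**Checks that disagreed or failed:**
- **Plate depth:** The reading on the plate's top edge was about 2.5 mm further in than expected. I put this down to the rubber pad being included in the measurement.
- **Screw head:** The automatic measurement of how far it moved leaked into the rail and gave 96 mm, so I discarded it. My rough estimate by pixels was about 91 mm, against 90 mm expected.
- **Top view:** The arm blocked the teapot and egg cups there, so I checked them in the scene view only.

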